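# Rake the bamboo sticks into rows at the moon gate

## Task

Draw the little rake out of the walnut box by the end of its handle, set its head down on the open flap and let go, then take it again by the black sleeve close to its head. With the rake, comb the scattered bamboo sticks up against the tray's back wall so that all three lie flat, parallel to that wall and side by side with no real gaps; then lay the rake down, teeth down, with its head on the flap, and let go. Do not touch the sticks with the gripper, and leave the torch, padlock and glass stone where they are.

Things in the scene. Friction and masses are not known exactly. Their poses are not given: they have to be found in the camera images.
- rake: hand rake, 172 mm long, 150 g. Origin under the middle of the head at tooth-tip level; x from handle to head, y along the head, z up. Head: wooden bar 160 mm (y) x 14 mm (x), z 26 to 42 mm; nine teeth 6 x 6 mm below it, y -74 to 74 mm, 18.5 mm apart. Handle 18 mm wide, z 26 to 42 mm, back to x = -165 mm. Starts in the box, teeth down, some 60 mm of the handle jutting out of the mouth.
- rake_sleeve (a point): middle of the black sleeve on the rake's handle, close to the head: rake x -50, y 0, z 34 mm. Sleeve 54 mm long, 18.6 mm wide; the balance point is near it. Hold the rake here for combing.
- rake_end (a point): on the rake's handle near its free end: rake x -143, y 0, z 34 mm. Behind it a heel below the handle (x -163 to -153 mm) reaches down to z = 6 mm only: lying down, the rake rests on teeth and heel with the handle end low by 0.04 rad (0.08 with teeth on the flap, heel on the table); held level, the heel clears the tray floor.
- walnut_box: fixed walnut box with slatted top, 160 mm deep (x), 220 wide (y), 95 high; origin under its centre. Open mouth at x = -80 mm, facing the robot, inside 204 mm wide, 82 high. Its flap lies folded down flat before the mouth: x -175 to -80 mm, as wide as the box, top at z = 5 mm, level with the box floor.
- tray: fixed bamboo tray with a brown floor, origin at the centre of its underside. Floor x = -100 to 100 mm, y = -118 to 118 mm, its top at z = 5 mm. Back wall with inner face at x = +100 mm (8 mm thick), side walls with inner faces at y = -110 and +110 mm, all 27 mm high; no wall on the side facing the robot (x = -100 mm).
- stick_a: yellow bamboo stick with three brown rings, square bar 150 mm long (its y axis), 12 x 12 mm, 25 g; origin at the centre of its underside. Starts on the tray floor, up to 0.5 rad askew of the tray's y axis, centres some 40 mm apart. This one starts nearest the robot.
- stick_b: yellow bamboo stick with three brown rings, square bar 150 mm long (its y axis), 12 x 12 mm, 25 g; origin at the centre of its underside. Starts on the tray floor, up to 0.5 rad askew of the tray's y axis, centres some 40 mm apart. This one starts in the middle.
- stick_c: yellow bamboo stick with three brown rings, square bar 150 mm long (its y axis), 12 x 12 mm, 25 g; origin at the centre of its underside. Starts on the tray floor, up to 0.5 rad askew of the tray's y axis, centres some 40 mm apart. This one starts nearest the back wall.
- torch: bystander: orange plastic torch lying down along its x, 135 mm long, 40 mm thick; origin under it
- padlock: bystander: nickel padlock lying flat, body 50 x 45 x 20 mm, shackle towards its +y; origin under the body's centre
- stone: bystander: green glass paperweight stone, 60 mm across, 33 mm high; origin under its centre
There are look-alikes about, which are no part of the job. What is shaped like the rake but red is not meant. Leave any blue look-alike of the stick_b alone.

How it is judged:
By the outcome, as a careful person would: the job done as asked, in the order asked, and still so for the second after the job is handed in, with the robot touching nothing.
It also fails if it takes over 72 s, if anything falls off the work surface, if the arm or the gripper's body presses on something with over 40 N, if the wrist force passes 120 N, or if a joint passes its speed limit or range.

## Robot

A 6-joint arm with a two-finger parallel gripper is mounted at the origin on the work surface. World frame = base frame: x ahead of the robot, y to its left, z up, the work surface at z = 0. Lengths are in m, angles in rad, forces in N, time in s.
With the tool pointing down it reaches from about 0.35 to 0.85 m from the base axis. Payload 8.1 kg.
Tool frame: the origin (TCP) lies between the finger pads; the fingertips stand 17 mm ahead of it and the grasp point (between the pads) lies 2 mm behind it; z points along the fingers, x is the direction in which the jaws open and shut, and the axes are right-handed (so a half turn about z gives the same grasp; the last joint's range is limited). The gripper opens to 85 mm and grips with 20 to 120 N. Pads are 22 mm wide; open, the fingers measure 114 mm over their backs; the gripper's body (76 mm by 85 mm) begins 54 mm behind the grasp point. The pads swing forward as they close: fully open they stand 13 mm farther back than shut.
Start: joints at [-1.344, 0.13, 1.488, -0, 1.523, -0.085], TCP at [0.184, -0.571, 0.248] pointing down, gripper open.
Joint ranges: [-2.96, 2.96], [-0.89, 2.26], [0.02, 2.5], [-1.34, 4.48], [0, 2.73], [-2.66, 2.66]. Speed limits (rad/s): [2.39, 2.39, 2.79, 3.14, 3.14, 3.14].

## Interface

Orientations are given as a unit quaternion [x, y, z, w].
In Python, from cell import env gives the robot as it stands. The module is installed in compiled form; this text tells all that it offers.
- The arm moves only by the shell command python3 -m inch 'ROWS'. ROWS is JSON, one flat list of numbers, 7 for each row, row after row: the opening, from 0 (shut) to 1 (fully open), then the shift along the world's x, y, z in units of 0.12 m (1.0 is 0.12 m), then the turn, a rotation vector about the world's x, y, z in units of pi rad (1.0 is pi rad). A call has 1 to 10 rows; each row shifts and turns the pose as measured when the row begins; what a row does not reach is not made up. A row lasts 1/10 s, in which the tool goes at most 50 mm and 8.59 degrees, less where a joint would pass 70% of its speed; a pose out of reach is approached as far as the arm can. A call with a number of a shift or a turn outside -1 to 1 is refused whole. A call with a gripper value outside its range is refused whole. The fingers move at their own pace and stop on an object; the grip force is fixed at half the most. Time passes only in rows, so rows that do not move let the fingers close. It gives the time, the measured TCP pose, the force and the opening at its end, in the units of the state.
- env.read_state(): the state, without advancing time (a new reading comes with each control period).
- env.get_image(name): name is "scene" or "top"; returns a dict with "img" (480x640x3 uint8, blue, green, red), "K" (3x3 intrinsics, pixels), "view" (4x4, takes a point from world to camera coordinates). Camera axes: x right, y up, looking along -z (the intrinsics and any distortion apply to the point x, -y, -z); pixel columns grow to the right and rows downward; lengths in m; the calibration is good to about 2 mm. A picture is of the moment at which its call begins. There is no depth.
- env.finish_job(): hands the job in, once; it reports no verdict.
The state is a dict: "time_s": time; "joint_pos": joint angles; "joint_velocities": joint speeds; "joint_efforts": joint torques, N m; "tcp_pos": TCP position; "eef_rot": TCP orientation; "contact_force": force on the tool from outside, world axes, zero at the start; "wrist_torque": the same for the moment, N m; "finger_gap": opening from 0.0 (shut) to 1.0 (fully open).
Only numpy, scipy, OpenCV 4.12 (cv2) and the standard library are available. Lean on these libraries where they do the work, as an engineer would, in place of code of your own. Each camera call takes 0.05 s, during which the arm holds its last target. There are 200 camera calls.

## Working session

There is one attempt and no reset: what is moved stays moved. The work goes in short steps, Python scripts to look and compute and a shell command to move; the robot and the scene stay as the last step left them, time stands still between calls to the robot, and variables do not carry over. Pictures are saved under pics/ and viewed, about 8 in all and at most 12, crops included, and the job is handed in when it is done.

```bash
mkdir -p pics
cat > h.py <<'E'
import numpy as np, cv2
from cell import env
def cam(n):
    d=env.get_image(n); return d["img"],np.array(d["K"]),np.array(d["view"])
def ray(uv,z,K,V):
    uv=np.atleast_2d(np.array(uv,float)); C=-V[:3,:3].T@V[:3,3]
    d=np.c_[(uv[:,0]-K[0,2])/K[0,0],-(uv[:,1]-K[1,2])/K[1,1],-np.ones(len(uv))]@V[:3,:3]
    return C+d*((z-C[2])/d[:,2])[:,None]
def proj(p,K,V):
    c=np.atleast_2d(p)@V[:3,:3].T+V[:3,3]; return np.c_[K[0,0]*c[:,0]/-c[:,2]+K[0,2],K[1,1]*-c[:,1]/-c[:,2]+K[1,2]]
E
python3 - <<'E'
from h import *
for n in("top","scene"):
    i,K,V=cam(n); cv2.imwrite(f"pics/{n}1.png",i); print(K.round(1).tolist(),(-V[:3,:3].T@V[:3,3]).round(3)); print(V.round(3).tolist())
s=env.read_state(); print(s)
E
```

```text
[[462.9, 0.0, 311.2], [0.0, 462.9, 236.0], [0.0, 0.0, 1.0]] [0.441 0.02  1.349]
[[0.022, -1.0, -0.002, 0.013], [0.988, 0.021, 0.151, -0.639], [-0.151, -0.006, 0.989, -1.267], [0.0, 0.0, 0.0, 1.0]]
[[560.1, 0.0, 328.9], [0.0, 560.1, 237.1], [0.0, 0.0, 1.0]] [ 1.166 -0.913  0.905]
[[0.87, 0.493, 0.02, -0.583], [-0.317, 0.527, 0.789, 0.137], [0.378, -0.692, 0.615, -1.629], [0.0, 0.0, 0.0, 1.0]]
{'time_s': 0.1, 'joint_pos': array([-1.34437848e+00,  1.31101391e-01,  1.48914843e+00, -1.56065993e-05,
        1.52296466e+00, -8.54089884e-02]), 'joint_velocities': array([-5.64874072e-05, -1.07616234e-03, -2.08580354e-03, -1.11546888e-03,
       -9.40747720e-04, -6.31809007e-04]), 'joint_efforts': array([ 3.39797143e-04, -5.70953715e+01, -5.01943016e+01, -2.82698020e-04,
        8.17243854e-03,  1.12189247e-05]), 'tcp_pos': array([ 0.18398941, -0.57062603,  0.24735193]), 'eef_rot': array([ 8.08330918e-01, -5.88727840e-01, -6.17481476e-04, -5.25698478e-04]), 'contact_force': array([1.08850622, 0.15793237, 0.42832548]), 'wrist_torque': array([0.01583355, 0.02181881, 0.03405437]), 'finger_gap': 1.0062303180822156}
```

View pics/top1.png

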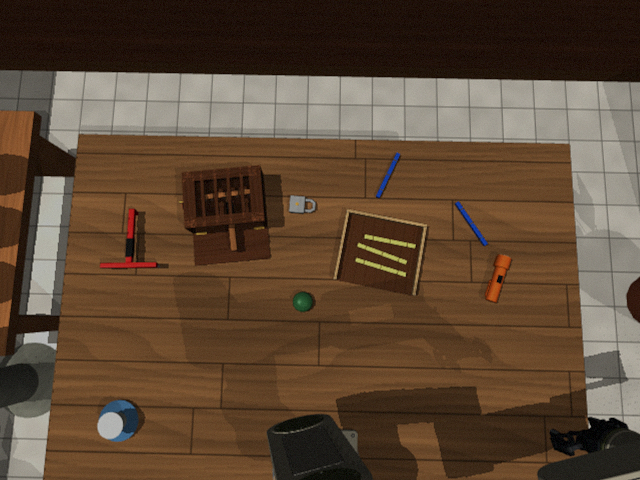

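View pics/scene1.png

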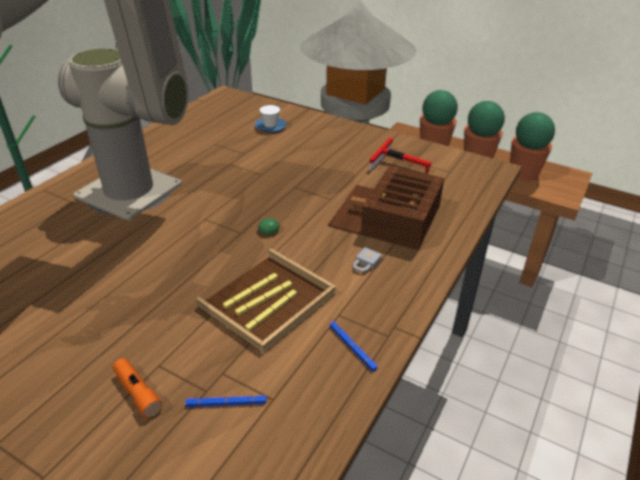

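The top view shows the walnut box at (225,200), with its flap at (232,247) and the handle end near (234,250). The tray is at (381,252) with three yellow sticks. The red rake and the blue sticks are the look-alikes. I'll enlarge both areas.

Run:
```python
from h import *
i=cv2.imread("pics/top1.png")
a=cv2.resize(np.hstack([i[150:300,175:275],i[150:300,335:435]]),None,fx=4,fy=4,interpolation=cv2.INTER_CUBIC)
a=np.clip(a.astype(float)*1.7,0,255).astype(np.uint8)
cv2.imwrite("pics/crop.png",a)
_,K,V=cam("top")
hsv=cv2.cvtColor(i,cv2.COLOR_BGR2HSV)
m=cv2.inRange(hsv,(22,90,120),(38,255,255)); m[:, :350]=0; m[:,425:]=0
m[:225]=0
c,_=cv2.findContours(m,0,1)
for k in c:
    if cv2.contourArea(k)<60: continue
    b=cv2.boxPoints(cv2.minAreaRect(k)); w=ray(b,0.017,K,V)[:,:2]
    ctr=w.mean(0); e=[w[1]-w[0],w[2]-w[1]]; l=max(e,key=np.linalg.norm)
    print("stick",ctr.round(3),np.linalg.norm(e[0]).round(3),np.linalg.norm(e[1]).round(3),"ang from x",np.degrees(np.arctan2(l[1],l[0])).round(1))
```

```text
stick [ 0.559 -0.174] 0.013 0.15 ang from x -105.8
stick [ 0.598 -0.177] 0.013 0.149 ang from x -109.3
stick [ 0.634 -0.2  ] 0.013 0.149 ang from x -100.3
```

View pics/crop.png

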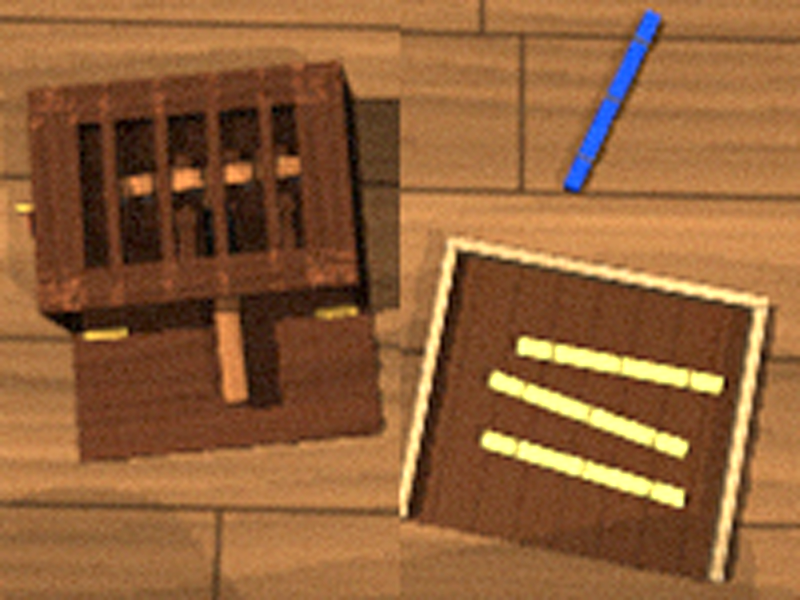

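The crop shows the handle end at crop (235,402), entering the mouth at (229,300). The front corners of the flap are at (80,460) and (382,432). The top outer corners of the tray's back wall are at (452,238) and (769,298). Next I convert these to world positions.

Run:
```python
from h import *
_,K,V=cam("top")
L=lambda x,y:(175+x/4,150+y/4); R=lambda x,y:(335+(x-400)/4,150+y/4)
def pr(n,uv,z): 
    w=ray(uv,z,K,V)[0]; print(n,w.round(4)); return w[:2]
def ang(a,b): d=b-a; return np.degrees(np.arctan2(d[1],d[0])).round(1)
he=pr("handle end",L(235,402),.040); hm=pr("handle mouth",L(229,300),.043); print("rake ang",ang(he,hm))
f1=pr("flapL",L(80,460),.005); f2=pr("flapR",L(382,432),.005); print("box x ang",ang(f2,f1)-90, np.linalg.norm(f1-f2))
b1=pr("boxtop backL",L(28,90),.095);b2=pr("backR",L(340,62),.095);b3=pr("frontL",L(48,312),.095);b4=pr("frontR",L(358,282),.095)
print("c",np.mean([b1,b2,b3,b4],0),ang(b2,b1)-90,ang(b4,b3)-90,np.linalg.norm(b1-b2),np.linalg.norm(b1-b3))
h1=pr("headL",L(122,186),.047);h2=pr("headR",L(300,163),.047);print("head ang",ang(h2,h1)-90)
t1=pr("trayBL",R(452,238),.027);t2=pr("trayBR",R(769,298),.027);t3=pr("FL",R(402,515),.027);t4=pr("FR",R(720,580),.027)
print("tray ang",ang(t2,t1)-90,np.linalg.norm(t1-t2),np.linalg.norm(t2-t4),ang(t4,t2),ang(t3,t1))
s,K,V=cam("scene")
c=cv2.resize(s[160:260,320:450],None,fx=6,fy=6,interpolation=cv2.INTER_CUBIC)
cv2.imwrite("pics/s2.png",c)
```

```text
handle end [0.5939 0.2468 0.04  ]
handle mouth [0.6669 0.2541 0.043 ]
rake ang 5.7
flapL [0.5531 0.3637 0.005 ]
flapR [0.5783 0.1447 0.005 ]
box x ang 6.599999999999994 0.22044408583679542
boxtop backL [0.804  0.3926 0.095 ]
backR [0.8289 0.1749 0.095 ]
frontL [0.6469 0.3687 0.095 ]
frontR [0.6724 0.1565 0.095 ]
c [0.73804092 0.273189  ] 6.5 6.900000000000006 0.2190669670494111 0.15895458825003686
headL [0.7479 0.3345 0.047 ]
headR [0.7677 0.2069 0.047 ]
head ang 8.799999999999997
trayBL [ 0.7227 -0.0781  0.027 ]
trayBR [ 0.6833 -0.3081  0.027 ]
FL [ 0.5207 -0.0445  0.027 ]
FR [ 0.4797 -0.2702  0.027 ]
tray ang -9.700000000000003 0.233313063448634 0.2070574580130549 -10.5 -9.4
```

Estimates so far:
- **Box:** yaw 6.6°, centre (0.738, 0.273).
- **Rake:** handle end at (0.594, 0.247).
- **Tray:** yaw about -9.8°, centre (0.5975, -0.1745).

I'll move above the handle end.

```bash
python3 -m inch '[0.6,0.18,0.34,0,0,0,-0.021, 0.6,0.18,0.34,0,0,0,-0.021, 0.6,0.18,0.34,0,0,0,-0.021, 0.6,0.18,0.34,0,0,0,0, 0.6,0.18,0.34,0,0,0,0, 0.6,0.18,0.34,0,0,0,0, 0.6,0.18,0.34,0,0,0,0, 0.6,0.18,0.34,0,0,0,0, 0.6,0.18,0.34,0,0,0,0, 0.6,0.18,0.34,0,0,0,0]'; python3 -m inch '[0.6,0.18,0.34,0,0,0,0, 0.6,0.18,0.34,0,0,0,0, 0.6,0.18,0.34,0,0,0,0, 0.6,0.18,0.34,0,0,0,0, 0.6,0.18,0.34,0,0,0,0, 0.6,0.18,0.34,0,0,0,0, 0.6,0.18,0.34,0,0,0,0, 0.6,0.18,0.34,0,0,0,0]'
```

```text
time_s: 1.25
tcp_pos: [0.401, -0.1507, 0.2449]
eef_rot: [0.74, -0.673, -0.0, -0.001]
contact_force: [1.3, -0.7, -0.8]
finger_gap: 0.603
time_s: 2.05
tcp_pos: [0.5783, 0.1919, 0.246]
eef_rot: [0.74, -0.672, 0.002, -0.002]
contact_force: [0.4, -0.3, 1.5]
finger_gap: 0.6
```

```bash
python3 -m inch '[0.6,0.13,0.23,-0.2,0,0,0.006, 0.6,0.13,0.23,-0.3,0,0,0, 0.6,0,0,-0.3,0,0,0, 0.6,0,0,0,0,0,0]'
python3 - <<'E'
from h import *
s,K,V=cam("scene"); t,Kt,Vt=cam("top")
print(env.read_state()["tcp_pos"],proj([.610,.249,.04],K,V),proj([.594,.247,.04],K,V))
a=cv2.resize(s[150:275,310:450],None,fx=4,fy=4,interpolation=cv2.INTER_CUBIC)
cv2.imwrite("pics/a.png",np.clip(a*1.3,0,255).astype(np.uint8))
E
```

```text
time_s: 2.45
tcp_pos: [0.6117, 0.2567, 0.1471]
eef_rot: [0.749, -0.663, 0.002, -0.004]
contact_force: [-2.2, -0.6, -1.4]
finger_gap: 0.599
[0.61463221 0.25699461 0.15364277] [[354.6778745  198.41523855]] [[349.21716684 197.08312565]]
```

View pics/a.png

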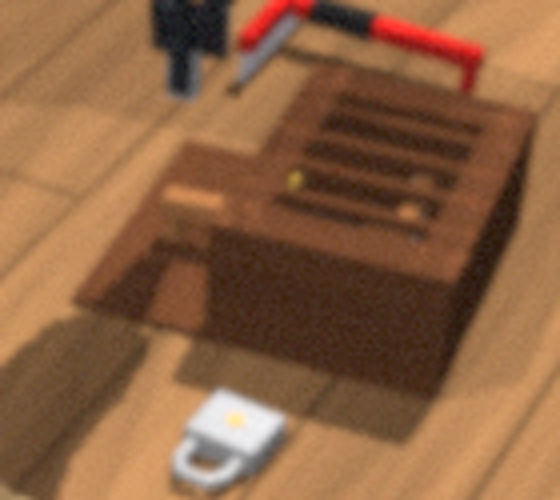

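The handle end appears at scene pixel (351,197), within a few mm of the prediction. I'll descend with a small correction.

```bash
python3 -m inch '[0.6,-0.03,-0.065,-0.25,0,0,-0.003, 0.6,0,0,-0.25,0,0,0, 0.6,0,0,-0.2,0,0,0, 0.6,0,0,0,0,0,0]'; python3 -c "
from h import *
print(env.read_state())"
```

```text
time_s: 2.95
tcp_pos: [0.6185, 0.2483, 0.0833]
eef_rot: [0.744, -0.668, 0.01, -0.016]
contact_force: [-1.0, -0.6, -0.6]
finger_gap: 0.595
{'time_s': 2.95, 'joint_pos': array([ 3.04972084e-01,  3.97622566e-01,  1.48323076e+00, -3.05260804e-04,
        1.22228423e+00,  1.76766282e+00]), 'joint_velocities': array([-0.00865661, -0.06618018, -0.05541854,  0.00137898,  0.03733888,
       -0.00092078]), 'joint_efforts': array([ 8.03829334e-02, -6.88471413e+01, -4.90967238e+01,  9.98536474e-03,
       -1.44375756e+00,  3.14446814e-03]), 'tcp_pos': array([0.61850642, 0.2482735 , 0.08334935]), 'eef_rot': array([ 0.74417192, -0.66771137,  0.00991806, -0.01647137]), 'contact_force': array([-1.00300153, -0.63632683, -0.56768449]), 'wrist_torque': array([ 0.00051843,  0.01756632, -0.00541844]), 'finger_gap': 0.5953727500883755}
```

```bash
cat >> h.py <<'E'
from scipy.spatial.transform import Rotation as Ro
def to(p,yaw,pitch=0):
    """units to TCP p with tool x along -(rake y) for rake yaw (deg), tool pointing down"""
    s=env.read_state(); R=Ro.from_quat(s["eef_rot"])
    c,n=np.cos(np.radians(yaw)),np.sin(np.radians(yaw))
    T=Ro.from_matrix(np.array([[n,-c,0],[-c,-n,0],[0,0,-1.]]).T.T)
    M=np.array([[n,-c,0],[-c,-n,0],[0,0,-1.]]).T  # columns: tool axes
    T=Ro.from_rotvec(np.array([-n,c,0])*np.radians(pitch))*Ro.from_matrix(M)
    print("t",s["time_s"],"pos",s["tcp_pos"].round(4),"F",s["contact_force"].round(1),"gap",round(float(s["finger_gap"]),3))
    print("shift",((np.array(p)-s["tcp_pos"])/.12).round(3),"turn",((T*R.inv()).as_rotvec()/np.pi).round(4))
E
sed -i '/\.T\.T)/d' h.py
python3 -c "
from h import *
to([.611,.249,.033],6.8)
c,n=np.cos(.1),np.sin(.1);print(np.linalg.det(np.array([[n,-c,0],[-c,-n,0],[0,0,-1.]])))"
```

```text
t 2.95 pos [0.6185 0.2483 0.0833] F [-1.  -0.6 -0.6] gap 0.595
shift [-0.063  0.006 -0.42 ] turn [-0.0036  0.0117  0.0033]
1.0000000000000002
```

```bash
python3 -m inch '[0.6,-0.07,0,-0.1,-0.004,0.012,0.003, 0.6,0,0,-0.12,0,0,0, 0.6,0,0,0,0,0,0]'; python3 -c "
from h import *
to([.611,.249,.033],6.8)"
```

```text
time_s: 3.25
tcp_pos: [0.614, 0.2484, 0.0639]
eef_rot: [0.747, -0.665, 0.002, -0.002]
contact_force: [-0.3, 0.8, -0.4]
finger_gap: 0.599
t 3.25 pos [0.614  0.2484 0.0639] F [-0.3  0.8 -0.4] gap 0.599
shift [-0.025  0.005 -0.257] turn [-0.0003  0.0019  0.0006]
```

```bash
python3 -m inch '[0.6,-0.025,0,-0.1,0,0.002,0, 0.6,0,0,-0.1,0,0.002,0, 0.6,0,0,-0.08,0,0.002,0, 0.6,0,0,0,0,0,0]'; python3 -c "
from h import *
to([.611,.249,.033],6.8)"
```

```text
time_s: 3.65
tcp_pos: [0.6117, 0.2489, 0.0292]
eef_rot: [0.747, -0.665, -0.005, 0.003]
contact_force: [-0.3, -0.4, -1.1]
finger_gap: 0.601
t 3.65 pos [0.6117 0.2489 0.0292] F [-0.3 -0.4 -1.1] gap 0.601
shift [-0.006  0.001  0.032] turn [-0.0006 -0.0039  0.0005]
```

Close the gripper.

```bash
python3 -m inch '[0.6,0,0,0.03,0,-0.004,0, 0,0,0,0,0,0,0, 0,0,0,0,0,0,0, 0,0,0,0,0,0,0, 0,0,0,0,0,0,0, 0,0,0,0,0,0,0]'; python3 -c "
from h import *
to([.611,.249,.033],6.8)"
```

```text
time_s: 4.25
tcp_pos: [0.612, 0.2491, 0.0337]
eef_rot: [0.747, -0.664, 0.0, -0.001]
contact_force: [-0.2, -0.0, -1.1]
finger_gap: 0.198
t 4.25 pos [0.612  0.2491 0.0337] F [-0.2 -0.  -1.1] gap 0.198
shift [-0.008 -0.001 -0.006] turn [-0.0006  0.0007  0.0005]
```

```bash
python3 -m inch '[0,0,0,0.04,0,0,0, 0,0,0,0.03,0,0,0, 0,-0.12,-0.014,0,0,0,0, 0,-0.12,-0.014,0,0,0,0, 0,-0.12,-0.014,0,0,0,0, 0,-0.12,-0.014,0,0,0,0, 0,0,0,0,0,0,0]'
python3 - <<'E'
from h import *
to([.472,.233,.040],6.8)
s,K,V=cam("scene"); a=cv2.resize(s[150:275,270:450],None,fx=4,fy=4,interpolation=cv2.INTER_CUBIC)
cv2.imwrite("pics/b.png",np.clip(a*1.3,0,255).astype(np.uint8))
E
```

```text
time_s: 4.95
tcp_pos: [0.5532, 0.242, 0.0443]
eef_rot: [0.747, -0.665, 0.0, -0.002]
contact_force: [0.0, 0.3, -2.4]
finger_gap: 0.197
t 4.95 pos [0.5532 0.242  0.0443] F [ 0.   0.3 -2.4] gap 0.197
shift [-0.677 -0.075 -0.036] turn [-0.0007  0.001   0.0007]
```

View pics/b.png

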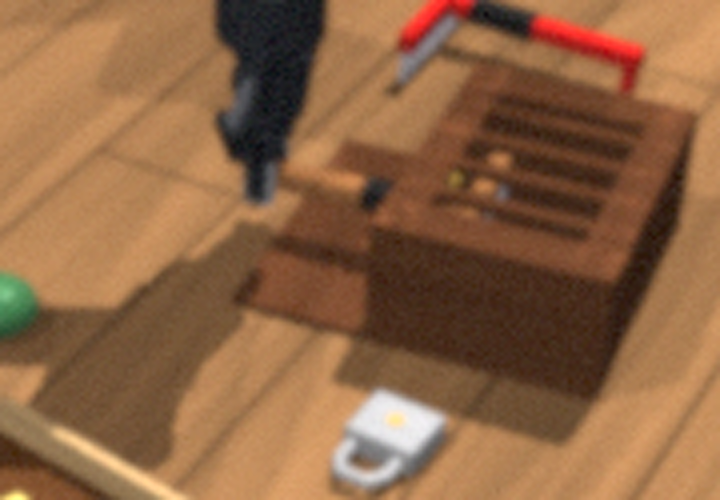

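```bash
python3 -m inch '[0,-0.14,-0.015,0,0,0,0, 0,-0.14,-0.015,0,0,0,0, 0,-0.14,-0.015,0,0,0,0, 0,-0.14,-0.015,0,0,0,0, 0,-0.12,-0.015,0,0,0,0, 0,0,0,-0.03,0,0,0, 0,0,0,-0.04,0,0,0, 0,0,0,-0.03,0,0,0, 0,0,0,0,0,0,0]'
python3 - <<'E'
from h import *
to([.472,.233,.029],6.8)
E
```

```text
time_s: 5.9
tcp_pos: [0.4798, 0.2342, 0.0363]
eef_rot: [0.746, -0.665, 0.004, -0.007]
contact_force: [0.2, -0.3, -1.8]
finger_gap: 0.198
t 5.9 pos [0.4798 0.2342 0.0363] F [ 0.2 -0.3 -1.8] gap 0.198
shift [-0.065 -0.01  -0.06 ] turn [-0.0019  0.0049  0.0013]
```

```bash
python3 -m inch '[0,-0.065,-0.01,0,-0.002,0.005,0, 0,0,0,-0.035,0,0,0, 0,0,0,-0.035,0,0,0, 0,0,0,0,0,0,0]'
python3 - <<'E'
from h import *
to([.472,.233,.029],6.8)
E
```

```text
time_s: 6.3
tcp_pos: [0.4736, 0.2337, 0.0285]
eef_rot: [0.747, -0.665, 0.0, -0.0]
contact_force: [-1.7, 1.3, 4.2]
finger_gap: 0.202
t 6.3 pos [0.4736 0.2337 0.0285] F [-1.7  1.3  4.2] gap 0.202
shift [-0.013 -0.006  0.004] turn [-0.0001  0.0002  0.0012]
```

The rake has touched down. I'll release it and rise.

```bash
python3 -m inch '[0.6,0,0,0,0,0,0, 0.6,0,0,0,0,0,0, 0.6,0,0,0,0,0,0, 0.6,0,0,0.1,0,0,0, 0.6,0,0,0.2,0,0,0, 0.6,0,0,0.3,0,0,0, 0.6,0,0,0.3,0,0,0, 0.6,-0.3,0,0.1,0,0,0, 0.6,-0.3,0,0,0,0,0, 0.6,0,0,0,0,0,0]'
python3 - <<'E'
from h import *
i,K,V=cam("top")
a=cv2.resize(i[170:310,175:315],None,fx=4,fy=4,interpolation=cv2.INTER_CUBIC)
cv2.imwrite("pics/c.png",np.clip(a*1.7,0,255).astype(np.uint8))
E
```

```text
time_s: 7.3
tcp_pos: [0.3995, 0.2329, 0.1571]
eef_rot: [0.746, -0.666, 0.001, -0.001]
contact_force: [-0.2, 0.1, -0.5]
finger_gap: 0.598
```

View pics/c.png

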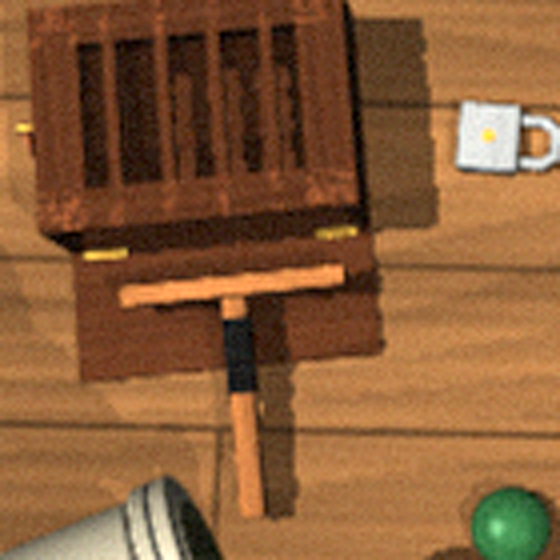

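The rake lies on the flap. Its head runs from crop (120,295) to (344,274), the sleeve centre is at (240,356), and the handle end is at (253,516).

Run:
```python
from h import *
i,K,V=cam("top")
L=lambda x,y:(175+x/4,170+y/4)
w=[ray(L(*p),z,K,V)[0] for p,z in [((120,295),.047),((344,274),.047),((240,356),.043),((253,516),.034)]]
for q in w: print(q.round(4))
h=(w[0]+w[1])/2; d=w[0]-w[1]; print("head",h,np.degrees(np.arctan2(d[1],d[0]))-90,np.linalg.norm(d)); e=h-w[3]; print("handle",np.degrees(np.arctan2(e[1],e[0])),np.hypot(*e[:2]))
to([w[2][0],w[2][1],.12],7.0)
```

```text
[0.6106 0.3282 0.047 ]
[0.629  0.1697 0.047 ]
[0.5694 0.2416 0.043 ]
[0.4575 0.2287 0.034 ]
head [0.61979503 0.24895095 0.047     ] 6.651706737267261 0.15947870496833333
handle 7.104556089317124 0.16358011530448377
t 7.4 pos [0.4026 0.2331 0.1577] F [0.9 0.4 0.4] gap 0.598
shift [ 1.39   0.071 -0.314] turn [-0.0006  0.0018  0.003 ]
```

```bash
python3 -m inch '[0.6,0.28,0.015,0,0,0,0.003, 0.6,0.28,0.015,0,0,0,0, 0.6,0.28,0.015,0,0,0,0, 0.6,0.28,0.015,-0.1,0,0,0, 0.6,0.25,0.015,-0.2,0,0,0, 0.6,0,0,0,0,0,0]'
python3 - <<'E'
from h import *
to([.570,.2425,.033],6.9)
E
```

```text
time_s: 8.0
tcp_pos: [0.5777, 0.241, 0.1192]
eef_rot: [0.749, -0.663, 0.002, -0.003]
contact_force: [-1.4, -0.3, -1.5]
finger_gap: 0.602
t 8.0 pos [0.5777 0.241  0.1192] F [-1.4 -0.3 -1.5] gap 0.602
shift [-0.065  0.012 -0.718] turn [-0.0006  0.0024 -0.0004]
```

```bash
python3 -m inch '[0.6,-0.06,0.012,-0.12,0,0.002,0, 0.6,0,0,-0.12,0,0.002,0, 0.6,0,0,-0.12,0,0.002,0, 0.6,0,0,-0.12,0,0.002,0, 0.6,0,0,-0.1,0,0.002,0, 0.6,0,0,0,0,0,0]'
python3 - <<'E'
from h import *
to([.570,.2425,.033],6.9)
E
```

```text
time_s: 8.6
tcp_pos: [0.569, 0.2423, 0.0444]
eef_rot: [0.749, -0.663, -0.011, 0.008]
contact_force: [-0.5, -0.0, -0.4]
finger_gap: 0.597
t 8.6 pos [0.569  0.2423 0.0444] F [-0.5 -0.  -0.4] gap 0.597
shift [ 0.008  0.002 -0.095] turn [-0.0006 -0.0085 -0.0004]
```

```bash
python3 -m inch '[0.6,0.008,0,-0.06,0,-0.008,0, 0.6,0,0,-0.035,0,0,0, 0.6,0,0,0,0,0,0, 0,0,0,0,0,0,0, 0,0,0,0,0,0,0, 0,0,0,0,0,0,0, 0,0,0,0,0,0,0, 0,0,0,0,0,0,0]'
python3 - <<'E'
from h import *
to([.570,.2425,.033],6.9)
E
```

```text
time_s: 9.4
tcp_pos: [0.5717, 0.2431, 0.0359]
eef_rot: [0.749, -0.663, -0.0, -0.002]
contact_force: [0.7, 0.2, -1.4]
finger_gap: 0.198
t 9.4 pos [0.5717 0.2431 0.0359] F [ 0.7  0.2 -1.4] gap 0.198
shift [-0.014 -0.005 -0.024] turn [-0.001   0.0005 -0.0005]
```

Rake gripped by the sleeve. Now lift it, level it and carry it towards the tray.

```bash
python3 -m inch '[0,0,0,0.1,0,0,0, 0,0,0,0.2,-0.001,0.009,0, 0,0,0,0.25,-0.001,0.009,0, 0,0,0,0.25,-0.001,0.009,0, 0,0,0,0,0,0,0]'
python3 - <<'E'
from h import *
to([.471,-.163,.125],-9.8,4.6)
E
```

```text
time_s: 9.9
tcp_pos: [0.5694, 0.2424, 0.1367]
eef_rot: [0.748, -0.662, -0.031, 0.032]
contact_force: [1.1, -0.2, -0.7]
finger_gap: 0.196
t 9.9 pos [0.5694 0.2424 0.1367] F [ 1.1 -0.2 -0.7] gap 0.196
shift [-0.82  -3.379 -0.097] turn [-0.0012 -0.003  -0.0934]
```

```bash
python3 -m inch '[0,-0.07,-0.3,0,0,0,-0.009, 0,-0.07,-0.3,0,0,0,-0.009, 0,-0.07,-0.3,0,0,0,-0.009, 0,-0.07,-0.3,0,0,0,-0.009, 0,-0.07,-0.3,0,0,0,-0.009, 0,-0.07,-0.3,0,0,0,-0.009, 0,-0.07,-0.3,0,0,0,-0.009, 0,-0.07,-0.3,0,0,0,-0.009, 0,-0.07,-0.3,0,0,0,-0.009, 0,-0.07,-0.3,0,0,0,-0.009]'
python3 - <<'E'
from h import *
to([.471,-.163,.125],-9.8,4.6)
E
```

```text
time_s: 10.9
tcp_pos: [0.481, -0.1246, 0.138]
eef_rot: [-0.647, 0.762, 0.032, -0.024]
contact_force: [0.4, -0.5, -1.4]
finger_gap: 0.199
t 10.9 pos [ 0.481  -0.1246  0.138 ] F [ 0.4 -0.5 -1.4] gap 0.199
shift [-0.083 -0.32  -0.108] turn [-0.0014  0.0002 -0.0026]
```

```bash
python3 -m inch '[0,-0.05,-0.2,-0.05,-0.001,0,-0.003, 0,-0.03,-0.12,-0.15,0,0,0, 0,0,0,-0.15,0,0,0, 0,0,0,-0.1,0,0,0, 0,0,0,0,0,0,0]'
python3 - <<'E'
from h import *
to([.471,-.163,.0422],-9.8,4.6)
i,K,V=cam("top"); s,Ks,Vs=cam("scene")
a=cv2.resize(i[200:310,325:440],None,fx=4,fy=4,interpolation=cv2.INTER_CUBIC)
b=cv2.resize(s[210:360,170:345],(330,int(150*330/175)),interpolation=cv2.INTER_CUBIC)
o=np.zeros((440,790,3),np.uint8); o[:,:460]=a; o[:b.shape[0],460:790]=b
cv2.imwrite("pics/d.png",np.clip(o*1.6,0,255).astype(np.uint8))
E
```

```text
time_s: 11.4
tcp_pos: [0.4688, -0.17, 0.0829]
eef_rot: [-0.64, 0.768, 0.029, -0.025]
contact_force: [0.7, -0.3, -1.5]
finger_gap: 0.204
t 11.4 pos [ 0.4688 -0.17    0.0829] F [ 0.7 -0.3 -1.5] gap 0.204
shift [ 0.018  0.058 -0.339] turn [0.0007 0.0012 0.0031]
```

View pics/d.png

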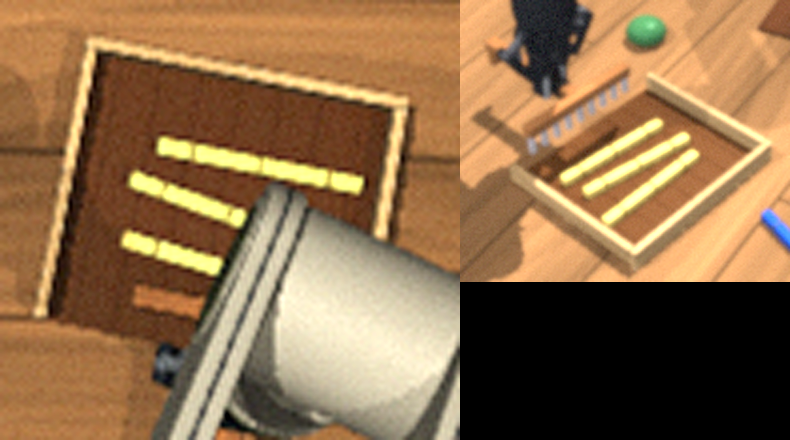

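The rake hovers level in front of the sticks. The left end of its head is at crop (134,297) in the top view and about (630,72) in the scene part. I'll check it against the predicted position.

Run:
```python
from h import *
i,K,V=cam("top"); s,Ks,Vs=cam("scene")
print(ray((325+134/4,200+297/4),.090,K,V)[0])
ex=np.array([.985,-.17,0]);ey=np.array([.17,.985,0])
P=np.array([.4688,-.17,.0829]);h=P+.0487*ex
for y in(-.08,.08): print(y,(h+y*ey).round(3),"scene bar top/front",proj(h+y*ey+[0,0,.007],Ks,Vs).round(1),"tip",proj(h+.925*y*ey-[0,0,.0348],Ks,Vs).round(1), "top", proj(h+y*ey+[0,0,.007],K,V).round(1))
# bright tray/sticks pixel corners in scene tray floor front edge
```

```text
[ 0.53042846 -0.10373022  0.09      ]
-0.08 [ 0.503 -0.257  0.083] scene bar top/front [[203.4 277.4]] tip [[207.8 290.2]] top [[415.1 285.6]]
0.08 [ 0.53  -0.099  0.083] scene bar top/front [[256.4 242.4]] tip [[255.7 257.4]] top [[356.9 274.2]]
```

```bash
python3 -m inch '[0,0.015,0.08,-0.06,0.001,0.001,0.003, 0,0,0,-0.08,0,0,0, 0,0,0,-0.08,0,0,0, 0,0,0,-0.06,0,0,0, 0,0,0,0,0,0,0]'
python3 - <<'E'
from h import *
to([.4715,-.160,.0422],-9.8,4.6)
E
```

```text
time_s: 12.1
tcp_pos: [0.4746, -0.1591, 0.0509]
eef_rot: [-0.645, 0.763, 0.027, -0.024]
contact_force: [-0.2, 0.5, -2.1]
finger_gap: 0.201
t 12.1 pos [ 0.4746 -0.1591  0.0509] F [-0.2  0.5 -2.1] gap 0.201
shift [-0.026 -0.007 -0.073] turn [ 0.0006  0.0024 -0.0013]
```

```bash
python3 -m inch '[0,-0.026,-0.007,-0.04,0.001,0.002,-0.001, 0,0,0,-0.03,0,0,0, 0,0,0,0,0,0,0]'
python3 - <<'E'
from h import *
to([.4715,-.160,.0422],-9.8,4.6)
E
```

```text
time_s: 12.4
tcp_pos: [0.4708, -0.1602, 0.0414]
eef_rot: [-0.644, 0.764, 0.031, -0.025]
contact_force: [0.2, -0.2, -0.7]
finger_gap: 0.194
t 12.4 pos [ 0.4708 -0.1602  0.0414] F [ 0.2 -0.2 -0.7] gap 0.194
shift [0.005 0.001 0.006] turn [-0.0006 -0.     -0.0001]
```

```bash
python3 -m inch '[0,0.08,-0.014,0,0,0,0, 0,0.08,-0.014,0,0,0,0, 0,0.08,-0.014,0,0,0,0, 0,0.08,-0.014,0,0,0,0, 0,0.08,-0.014,0,0,0,0, 0,0.08,-0.014,0,0,0,0]'
python3 - <<'E'
from h import *
to([.6085,-.184,.042],-9.8,4.6)
E
```

```text
time_s: 13.0
tcp_pos: [0.5345, -0.1717, 0.0426]
eef_rot: [-0.643, 0.764, 0.03, -0.025]
contact_force: [0.1, -0.3, -1.5]
finger_gap: 0.192
t 13.0 pos [ 0.5345 -0.1717  0.0426] F [ 0.1 -0.3 -1.5] gap 0.192
shift [ 0.616 -0.102 -0.005] turn [-0.0002  0.0009  0.0001]
```

```bash
python3 -m inch '[0,0.06,-0.01,0,0,0.001,0, 0,0.06,-0.01,0,0,0,0, 0,0.06,-0.01,0,0,0,0, 0,0.06,-0.01,0,0,0,0, 0,0.06,-0.01,0,0,0,0, 0,0.06,-0.01,0,0,0,0, 0,0.06,-0.01,0,0,0,0]'
python3 - <<'E'
from h import *
to([.6085,-.184,.042],-9.8,4.6)
s,Ks,Vs=cam("scene")
cv2.imwrite("pics/e.png",np.clip(cv2.resize(s[210:360,180:345],None,fx=4,fy=4,interpolation=cv2.INTER_CUBIC)*1.4,0,255).astype(np.uint8))
E
```

```text
time_s: 13.7
tcp_pos: [0.5905, -0.181, 0.0427]
eef_rot: [-0.644, 0.764, 0.031, -0.026]
contact_force: [-1.2, -0.9, -0.9]
finger_gap: 0.198
t 13.7 pos [ 0.5905 -0.181   0.0427] F [-1.2 -0.9 -0.9] gap 0.198
shift [ 0.15  -0.025 -0.006] turn [-0.0002 -0.0002  0.    ]
```

View pics/e.png

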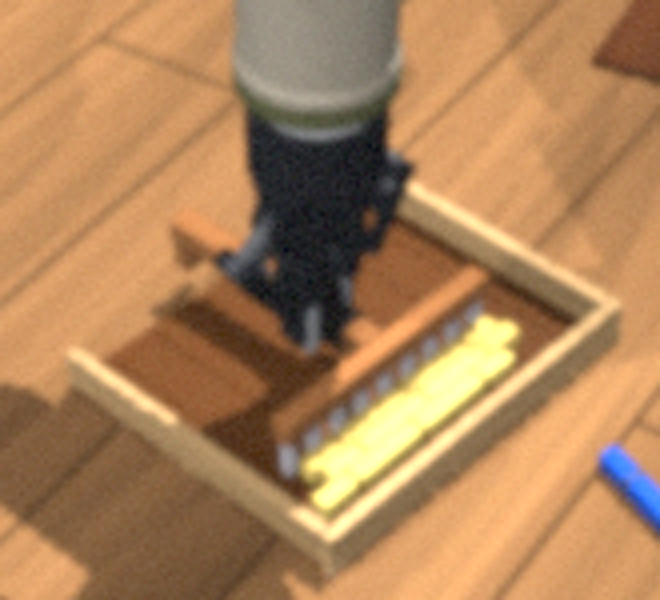

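The three sticks are collected side by side in front of the teeth. I'll press them on to the wall gently, watching the force.

```bash
python3 -m inch '[0,0.04,-0.007,0,0,0,0, 0,0.04,-0.007,0,0,0,0, 0,0.03,-0.005,0,0,0,0]'; python3 -m inch '[0,0.02,-0.003,0,0,0,0, 0,0.02,-0.003,0,0,0,0]'
python3 - <<'E'
from h import *
to([.6085,-.184,.042],-9.8,4.6)
E
```

```text
time_s: 14.05
tcp_pos: [0.6056, -0.1836, 0.0428]
eef_rot: [-0.644, 0.764, 0.031, -0.026]
contact_force: [-1.1, -0.3, -0.8]
finger_gap: 0.202
time_s: 14.25
tcp_pos: [0.6073, -0.1834, 0.042]
eef_rot: [-0.643, 0.764, 0.034, -0.028]
contact_force: [-17.4, 2.0, 8.8]
finger_gap: 0.197
t 14.25 pos [ 0.6073 -0.1834  0.042 ] F [-17.4   2.    8.8] gap 0.197
shift [ 0.01  -0.005 -0.   ] turn [-0.0009 -0.0026  0.0002]
```

Firm contact with the wall at 17 N. Back off, lift out and look.

```bash
python3 -m inch '[0,0,0,0,0,0,0, 0,-0.04,0.007,0,0,0,0, 0,-0.08,0.014,0,0,0,0, 0,-0.1,0.017,0,0,0,0, 0,-0.1,0.017,0.05,0,0,0, 0,-0.1,0.017,0.1,0,0,0, 0,-0.2,0.03,0.2,0,0,0, 0,-0.2,0.03,0.25,0,0,0, 0,-0.2,0.05,0.2,0,0,0, 0,-0.1,0.1,0,0,0,0]'
python3 - <<'E'
from h import *
to([.5717,.2431,.13],6.9,4.6)
s,K,V=cam("scene"); i,Kt,Vt=cam("top")
cv2.imwrite("pics/f.png",np.clip(cv2.resize(s[230:360,190:345],None,fx=4,fy=4,interpolation=cv2.INTER_CUBIC)*1.4,0,255).astype(np.uint8))
for im,k,v,n,r in((s,K,V,"scene",(230,360,190,345)),(i,Kt,Vt,"top",(200,310,335,435))):
    m=np.zeros(im.shape[:2],np.uint8); y0,y1,x0,x1=r
    m[y0:y1,x0:x1]=cv2.inRange(cv2.cvtColor(im,cv2.COLOR_BGR2HSV),(22,110,140),(38,255,255))[y0:y1,x0:x1]
    m=cv2.morphologyEx(m,cv2.MORPH_OPEN,np.ones((2,2)))
    c,_=cv2.findContours(m,0,1)
    for q in c:
        if cv2.contourArea(q)<60: continue
        w=ray(q[:,0]+0.0,.017,k,v)[:,:2]-[.5975,-.1745]; t=np.radians(-9.8)
        tr=w@np.array([[np.cos(t),-np.sin(t)],[np.sin(t),np.cos(t)]])
        print(n,"area",cv2.contourArea(q),"tray x",tr[:,0].min().round(3),tr[:,0].max().round(3),"y",tr[:,1].min().round(3),tr[:,1].max().round(3))
E
```

```text
time_s: 15.25
tcp_pos: [0.468, -0.149, 0.1399]
eef_rot: [-0.643, 0.764, 0.033, -0.027]
contact_force: [1.2, -0.2, -1.4]
finger_gap: 0.199
t 15.25 pos [ 0.468  -0.149   0.1399] F [ 1.2 -0.2 -1.4] gap 0.199
shift [ 0.865  3.268 -0.083] turn [-0.0003 -0.0017  0.093 ]
scene area 646.0 tray x 0.069 0.1 y -0.093 0.074
top area 487.5 tray x 0.063 0.097 y -0.095 0.07
```

View pics/f.png

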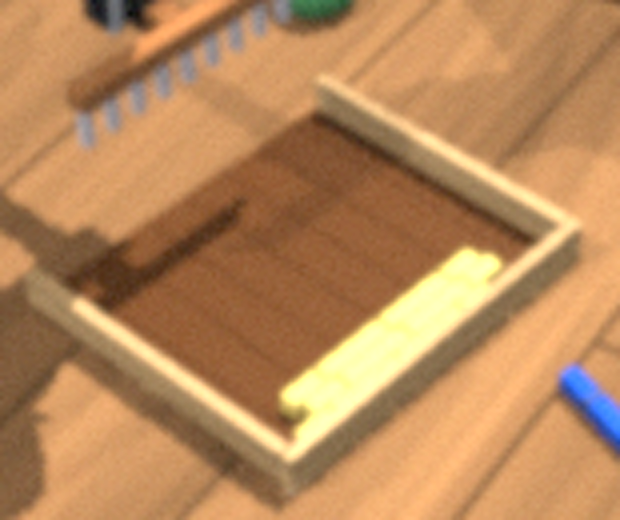

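The sticks lie as one tight band against the back wall, spanning tray x from 63–69 to 97–100 mm. Carry the rake back to the flap.

```bash
python3 -m inch '[0,0.06,0.3,0,0,0,0.009, 0,0.06,0.3,0,0,0,0.009, 0,0.06,0.3,0,0,0,0.009, 0,0.06,0.3,0,0,0,0.009, 0,0.07,0.3,0,0,0,0.009, 0,0.07,0.3,0,0,0,0.009, 0,0.07,0.3,0,0,0,0.009, 0,0.07,0.3,0,0,0,0.009, 0,0.07,0.3,0,0,0,0.009, 0,0.07,0.3,0,0,0,0.009]'
python3 - <<'E'
from h import *
to([.568,.2431,.12],6.9,4.6)
E
```

```text
time_s: 16.35
tcp_pos: [0.5512, 0.2209, 0.1322]
eef_rot: [0.746, -0.664, -0.028, 0.032]
contact_force: [0.4, -0.6, -2.2]
finger_gap: 0.196
t 16.35 pos [0.5512 0.2209 0.1322] F [ 0.4 -0.6 -2.2] gap 0.196
shift [ 0.14   0.185 -0.101] turn [ 0.0003 -0.0016  0.0014]
```

```bash
python3 -m inch '[0,0.08,0.1,-0.05,0,-0.004,0.001, 0,0.06,0.08,-0.1,0.001,-0.01,0, 0,0,0,-0.12,0.001,-0.01,0, 0,0,0,-0.12,0,0,0, 0,0,0,0,0,0,0]'
python3 - <<'E'
from h import *
to([.568,.2431,.0359],6.9,0)
E
```

```text
time_s: 16.85
tcp_pos: [0.5704, 0.2501, 0.0792]
eef_rot: [0.751, -0.66, -0.002, 0.004]
contact_force: [-0.4, -0.7, -2.1]
finger_gap: 0.2
t 16.85 pos [0.5704 0.2501 0.0792] F [-0.4 -0.7 -2.1] gap 0.2
shift [-0.02  -0.059 -0.36 ] turn [ 0.001  -0.0025 -0.0025]
```

```bash
python3 -m inch '[0,-0.02,-0.05,-0.1,0.001,-0.003,-0.003, 0,0,0,-0.1,0,0,0, 0,0,0,-0.07,0,0.002,0, 0,0,0,-0.04,0,0.002,0, 0,0,0,0,0,0,0]'
python3 - <<'E'
from h import *
to([.568,.2431,.0359],6.9,0)
E
```

```text
time_s: 17.35
tcp_pos: [0.5692, 0.2431, 0.04]
eef_rot: [0.747, -0.665, -0.005, 0.005]
contact_force: [-0.3, -0.2, -1.4]
finger_gap: 0.197
t 17.35 pos [0.5692 0.2431 0.04  ] F [-0.3 -0.2 -1.4] gap 0.197
shift [-0.01  -0.    -0.035] turn [ 0.0001 -0.0045  0.0011]
```

```bash
python3 -m inch '[0,0,0,-0.02,0,-0.004,0, 0,0,0,-0.018,0,0,0, 0,0,0,0,0,0,0]'
python3 - <<'E'
from h import *
to([.568,.2431,.0359],6.9,0)
E
```

```text
time_s: 17.65
tcp_pos: [0.5704, 0.2435, 0.0363]
eef_rot: [0.747, -0.665, 0.0, -0.0]
contact_force: [-0.9, 1.2, -1.2]
finger_gap: 0.195
t 17.65 pos [0.5704 0.2435 0.0363] F [-0.9  1.2 -1.2] gap 0.195
shift [-0.02  -0.004 -0.003] turn [-0.0001  0.0003  0.0011]
```

```bash
python3 -m inch '[0,0,0,-0.012,0,0,0, 0,0,0,0,0,0,0]'; python3 -m inch '[0.6,0,0,0,0,0,0, 0.6,0,0,0,0,0,0, 0.6,0,0,0,0,0,0, 0.6,0,0,0.1,0,0,0, 0.6,0,0,0.2,0,0,0, 0.6,0,0,0.3,0,0,0, 0.6,0,0,0.3,0,0,0, 0.6,-0.35,-0.1,0.2,0,0,0, 0.6,-0.35,-0.3,0.1,0,0,0, 0.6,-0.2,-0.35,0,0,0,0]'; python3 -m inch '[0.6,-0.1,-0.35,0,0,0,0, 0.6,0,-0.35,0,0,0,0, 0.6,0,-0.2,0,0,0,0, 0.6,0,0,0,0,0,0, 0.6,0,0,0,0,0,0]'
python3 - <<'E'
from h import *
i,K,V=cam("top")
cv2.imwrite("pics/g.png",np.clip(cv2.resize(i[150:320,170:440],None,fx=2.9,fy=2.9,interpolation=cv2.INTER_CUBIC)*1.6,0,255).astype(np.uint8))
s,_,_=cam("scene"); cv2.imwrite("pics/g2.png",np.clip(cv2.resize(s[150:360,180:450],None,fx=2.8,fy=2.8,interpolation=cv2.INTER_CUBIC)*1.3,0,255).astype(np.uint8))
E
```

```text
time_s: 17.85
tcp_pos: [0.5709, 0.2439, 0.0357]
eef_rot: [0.747, -0.664, 0.001, -0.001]
contact_force: [0.6, 0.6, -1.4]
finger_gap: 0.203
time_s: 18.85
tcp_pos: [0.4661, 0.1584, 0.1873]
eef_rot: [0.749, -0.663, 0.001, -0.003]
contact_force: [0.8, -1.2, 0.9]
finger_gap: 0.598
time_s: 19.35
tcp_pos: [0.4517, 0.0441, 0.1944]
eef_rot: [0.748, -0.664, 0.005, -0.006]
contact_force: [-0.7, 0.2, 0.6]
finger_gap: 0.598
```

View pics/g.png

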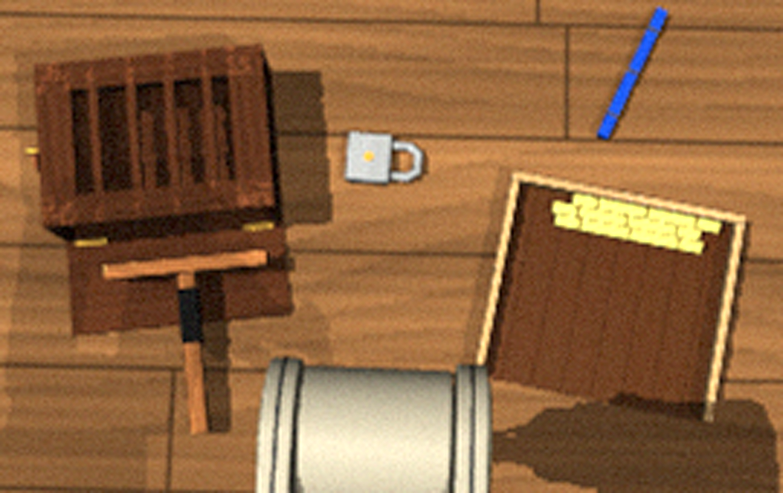

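View pics/g2.png

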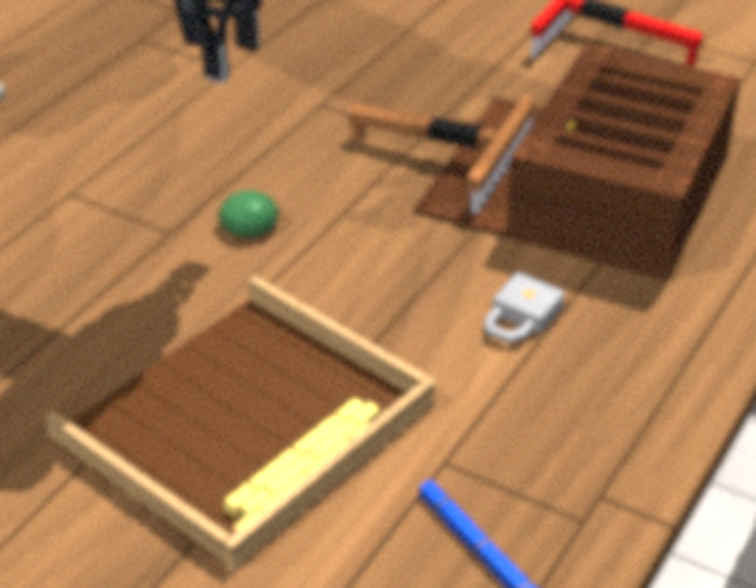

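The rake lies teeth down with its head on the flap, at (105–265, 262) in the top crop. The three sticks are tight against the back wall at (635,222). The stone and padlock haven't moved, so I'll hand the job in.

```bash
python3 -c "
from h import *
print(env.finish_job())"
```

```text
the job is handed in; nothing more can be done
None
```

The job is done and handed in at about 19.5 s on the robot's clock. I drew the rake out by its handle end, set its head on the flap and let go. I then gripped it by the black sleeve and combed the three sticks to the back wall, ending in a 17 N push. Last, I laid it back teeth down, head on the flap, and released it.

**Sticks:** the last pictures show all three flat, parallel to the back wall and side by side with no visible gaps. The scene view puts them right up to the wall. The top view ends about 3 mm short of it, which is about one pixel.

**Rake and bystanders:** the rake rests with its head on the flap and the gripper is clear of everything. The padlock and glass stone look unmoved. The torch was outside the last crops, so I didn't re-check it, but the arm never went near it.

No check failed, and the 17 N push was the largest force I read. I saw no sign of the gripper touching the sticks.

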